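Present the notched slide to the label reader

ROBOT

A 6-joint arm with a two-finger parallel gripper is mounted at the origin on a cart in front of the work surface, level with it; the furniture and walls round the work are solid. World frame = base frame: x ahead of the robot, y to its left, z up, the work surface at z = 0. Lengths are in mm, angles in rad, forces in N, time in s.
With the tool pointing down it reaches from about 350 to 925 mm from the base axis. Payload 6.4 kg.
Tool frame: the origin (TCP) lies midway between the tips of the shut fingers; the grasp point (between the pads) lies ctrl.tcp_to_grasp behind it (ctrl.tcp_to_grasp is the distance from the TCP to the grasp point, in mm); z points along the fingers, y is the line along which they close (so a half turn about z gives the same grasp; the last joint's range is limited). The gripper opens to 85 mm and grips with 20 to 120 N. Pads are 22 mm wide; open, the fingers measure 114 mm over their backs; the gripper's body (76 mm by 85 mm) begins 54 mm behind the grasp point. The pads swing forward as they close: fully open they stand 13 mm farther back than shut.
Start: joints at [1.033, 0.245, 1.558, -0, 1.339, -0.174], TCP at [231.286, 607.471, 231.29] pointing down, gripper open.
Joint ranges: [-3.13, 3.13], [-1.02, 2.26], [0.13, 2.54], [-0.95, 4.09], [0.21, 2.88], [-2.74, 2.74]. Speed limits (rad/s): [2.57, 2.57, 3.14, 3.14, 3.14, 3.14].

INTERFACE

Orientations are given as a rotation vector (axis times angle).
In Python, from plant import ctrl, camera gives the robot as it stands.
- The arm moves only by the shell command python3 -m creep 'ROWS' [FORCE]. ROWS is JSON, one flat list of numbers, 7 for each row, row after row: the turn, a rotation vector about the tool's x, y, z in rad, then the shift along the tool's x, y, z in m, then the closure in counts, from 0 (fully open) to 255 (shut). A call has 1 to 12 rows; each row is the pose to reach, as a shift and turn from the pose commanded when the call began, along the tool's axes at that moment; what a row does not reach only later rows make up. A row lasts 1/10 s, in which the tool goes at most 50 mm and 8.59 degrees, less where a joint would pass 70% of its speed; a pose out of reach is approached as far as the arm can. A call with a gripper value outside its range is refused whole. The fingers move at their own pace and stop on an object; FORCE is the grip in N (left out, the last holds). Time passes only in rows, so rows that repeat a pose let the fingers close. It gives the time, the measured TCP pose, the force, the opening and the grip force at its end, in the units of the state.
- ctrl.observe(): the state, without advancing time (a new reading comes with each control period).
- camera(name): name is "scene" or "top"; returns a dict with "frame" (480x640x3 uint8, red, green, blue), "K" (3x3 intrinsics, pixels), "xyz" and "attitude" of the camera in the world. Camera axes: x right, y down, z forward; pixel columns grow to the right and rows downward; lengths in mm; the calibration is good to about 2 mm. A picture is of the moment at which its call begins. There is no depth.
- ctrl.finish_job(): hands the job in; it is judged then, once.
The state is a dict: "clock": time; "qpos": joint angles; "joint_vel": joint speeds; "joint_efforts": joint torques, N m; "tool_pos": TCP position; "orientation": TCP orientation; "force": force on the tool from outside, world axes, zero at the start; "torque": the same for the moment, N m; "opening": finger opening in mm; "gripper_force": force on a finger pad.
Only numpy, scipy, OpenCV 4.12 (cv2) and the standard library are available. Lean on these libraries where they do the work, as an engineer would, in place of code of your own. Each camera call takes 0.05 s, during which the arm holds its last target. There are 200 camera calls.

TASK

Two framed slides stand on edge in their little stands; one has a small square notch in a top corner, which marks its frosted end: the frosted label (too faint to see) is at that end, on the face that shows the notch at its top right when you look straight at it. Take that slide by its other, clear end, lift it out of its stand and finish holding it steady in the air in front of the label reader, the frosted label facing the lens squarely and so tipped to look slantingly upwards, 18 cm from the lens along its slanting line of sight. The program finishes while still holding the slide there; leave the other slide and the things lying about where they are.

Things in the scene. Friction and masses are not known exactly. Their poses are not given: they have to be found in the camera images.
- slide: the notched slide: flat plate 92 x 6 x 52 mm (x, y, z), 50 g, white frame round a glass pane, on edge. Origin: centre of its lower long edge; x along its length to the notched (frosted) end, z up, y through its thickness. A 12 x 12 mm notch is cut from the +x, +z corner; label on the -y face, x = 6 to 46 mm. Starts with its lower edge 6 mm and top edge 58 mm above the bench
- clear_end (a point): where to hold the slide, on its clear end: middle of its thickness, slide frame (-24, 0, 40) mm. The midpoint between the finger pads must be at slide x below -4 mm, so that the label is uncovered. Axes as the slide's. The slide is clear of the stand's cheeks above slide z = 16 mm
- label (a point): centre of the frosted label, on the slide's -y face: 26 mm from the slide's middle toward the notched end, halfway up (slide frame 26, -3, 26 mm). Axes as the slide's
- notch (a point): middle of the cut-out notch in the slide's top corner (slide frame 40, 0, 46 mm)
- slide_plain: the other slide, the same but with no notch, in a stand of its own; to be left alone
- stand_a: the notched slide's stand, fixed to the bench: grey base 70 x 44 x 6 mm with two cheeks 6 mm thick that rise to 22 mm above the bench, 7.5 mm apart, open at the ends and at the top (the slide juts out about 11 mm at each end). Origin: centre of its underside; x along the slot. It may stand in any direction
- stand_b: the stand of the slide without a notch, just the same
- reader: label reader, fixed to the bench: grey base 110 x 100 x 14 mm, steel post, white head 60 x 54 x 42 mm about 0.31 m high at its top, tilted 35 degrees downward. Origin: under the post; its front, where it looks, is -x; z up
- lens (a point): centre of the reader's round black-rimmed lens, 50 mm before the post and 260 mm above the bench, looking forward (reader -x) and down, 35 degrees below the level
- read_point (a point): point in the air 180 mm from the lens along its line of sight, 157 mm above the bench, where the label's centre belongs. Its z axis points to the lens (35 degrees up), its y is level, its x points 55 degrees down and toward the reader. Held squarely with the notched edge uppermost, the slide's -y lies along this z, its x along this y, its z along minus this x
- immersion_oil: small capped glass bottle, 25 x 25 x 62 mm, bystander; origin under its centre
- petri_dish: flat round dish, 61 x 61 x 12 mm, bystander; origin under its centre
- tweezers: steel tweezers lying, 120 x 15 x 8 mm, bystander; origin under the middle
- slide_box: green lidded box, 82 x 92 x 30 mm, bystander; origin under its centre

How it is judged:
By the outcome, as a careful person would: the job done as asked, in the order asked, and still so for the second after the job is handed in, while the arm keeps its last pose, push and grip.
It also fails if it takes over 32 s, if anything falls off the work surface, if the arm or the gripper's body presses on something with over 40 N, if the wrist force passes 120 N, or if a joint passes its speed limit or range.

## Working session

There is one attempt and no reset: what is moved stays moved. The work goes in short steps, Python scripts to look and compute and a shell command to move; the robot and the scene stay as the last step left them, time stands still between calls to the robot, and variables do not carry over. Pictures are saved under pics/ and viewed, at most 10 in all, crops included, and the job is handed in when it is done.

```bash
ls; mkdir -p pics
python3 - <<'E'
from plant import ctrl,camera
import cv2,numpy as np
print(ctrl.tcp_to_grasp); s=ctrl.observe(); print(s)
for n in("scene","top"):
    c=camera(n); cv2.imwrite(f"pics/{n}0.png",c["frame"][:,:,::-1]); print(n,c["K"],c["xyz"],c["attitude"])
E
```

```text
pics
18.700000000000003
{'clock': 0.0, 'qpos': array([ 1.03288418e+00,  2.45798692e-01,  1.55906104e+00,  1.49824755e-05,
        1.33866704e+00, -1.74106047e-01]), 'joint_vel': array([ 0.00042866, -0.00062955, -0.00176381,  0.00078933, -0.00021666,
        0.00121432]), 'joint_efforts': array([ 1.05430918e-03, -4.29510427e+01, -3.26125181e+01, -1.47594851e-04,
        5.52407364e-03, -1.31207804e-05]), 'tool_pos': array([230.99077954, 606.96322361, 230.16486812]), 'orientation': array([-5.68199675e-01, -3.08908150e+00,  2.83900907e-03]), 'force': array([ 0.36263471,  0.24625551, -0.76229733]), 'torque': array([0.06019902, 0.0235424 , 0.0096783 ]), 'gripper_force': 0.0, 'opening': 85.28672328639003}
scene [[553.12865117   0.         322.76152059]
 [  0.         553.12865117 245.16409528]
 [  0.           0.           1.        ]] [-338.6892443  -650.07033846  752.08478145] [-1.83374643  1.05480311 -0.64668299]
top [[544.37105303   0.         315.12274822]
 [  0.         544.37105303 241.24494681]
 [  0.           0.           1.        ]] [ 340.73206108 -115.71878391 1297.99450392] [-2.08840273  2.12881795 -0.22263422]
```

View pics/scene0.png

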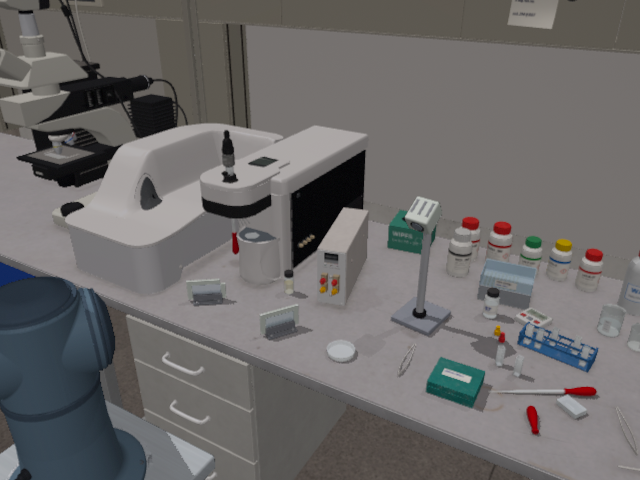

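View pics/top0.png

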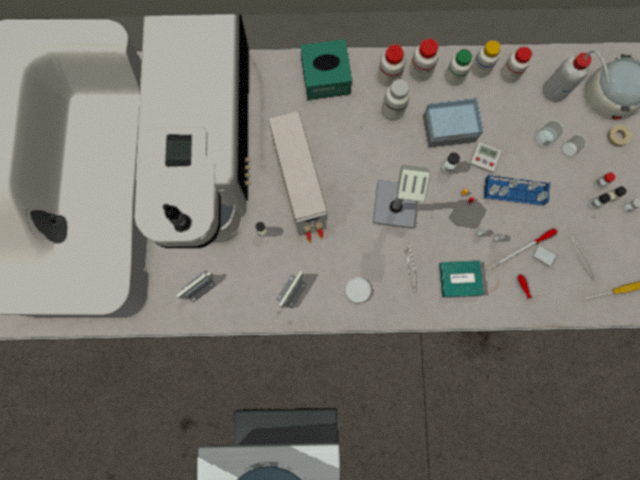

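The scene view shows slides at about (207,290) and (280,320), and the reader with its base at (420,315) and head at (423,212). In the top view the slides are at (196,285) and (291,289), and the reader base is at (396,204). I'll zoom in to find the notch.

Run:
```python
import cv2,numpy as np
a=cv2.imread("pics/scene0.png");b=cv2.imread("pics/top0.png")
r=lambda im,x,y,w,h:cv2.resize(im[y:y+h,x:x+w],(400,300),interpolation=cv2.INTER_CUBIC)
o=np.vstack([np.hstack([r(a,177,265,64,48),r(a,248,295,64,48)]),np.hstack([r(b,164,260,64,48),r(b,259,265,64,48)])])
cv2.imwrite("pics/z1.png",o)
cv2.imwrite("pics/z2.png",np.hstack([cv2.resize(a[190:340,370:470],(400,600),interpolation=cv2.INTER_CUBIC),cv2.resize(b[155:239,360:440][:, :56],(400,600),interpolation=cv2.INTER_CUBIC)]))
```

```text
(no output)
```

View pics/z1.png

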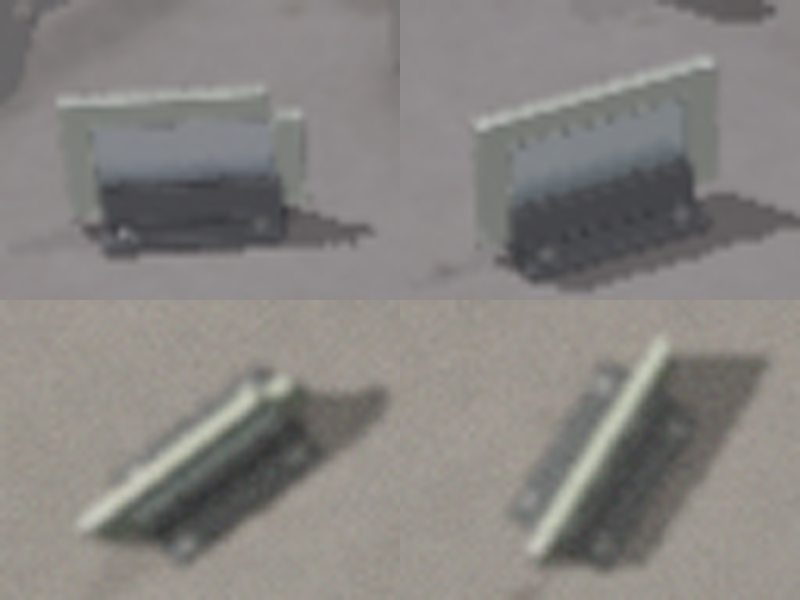

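View pics/z2.png

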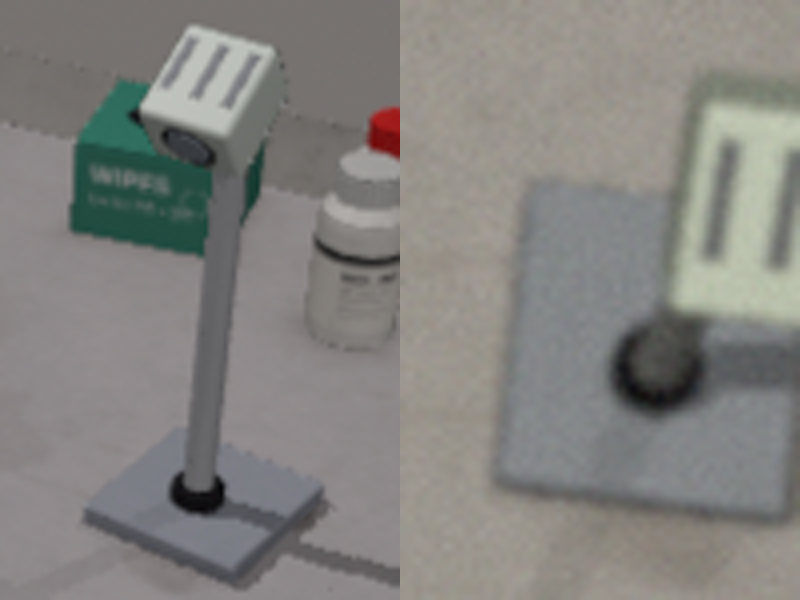

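The notched slide is the left one in both views, with the label face towards the scene camera. It runs from its clear top corner at scene (186.6,281) / top (177.6,296) to its notched end at scene (225.5,283) / top (210.7,272.8). The lens is at scene (416.8,226.8), and the post foot and base corners are clear.

```bash
cat > h.py <<'E'
import numpy as np,cv2
from scipy.spatial.transform import Rotation as R
CAM={"scene":(np.array([[553.12865117,0,322.76152059],[0,553.12865117,245.16409528],[0,0,1]]),np.array([-338.6892443,-650.07033846,752.08478145]),[-1.83374643,1.05480311,-0.64668299]),
"top":(np.array([[544.37105303,0,315.12274822],[0,544.37105303,241.24494681],[0,0,1]]),np.array([340.73206108,-115.71878391,1297.99450392]),[-2.08840273,2.12881795,-0.22263422])}
def ray(n,u,v):
    K,o,a=CAM[n]; d=R.from_rotvec(a).as_matrix()@np.linalg.solve(K,[u,v,1]); return o,d/np.linalg.norm(d)
def onz(n,u,v,z):
    o,d=ray(n,u,v); return o+d*(z-o[2])/d[2]
def tri(p,q):
    o,d=ray("scene",*p);P,e=ray("top",*q)
    t=np.linalg.lstsq(np.c_[d,-e],P-o,rcond=None)[0]; a=o+t[0]*d;b=P+t[1]*e; return (a+b)/2,np.linalg.norm(a-b)
def proj(n,p):
    K,o,a=CAM[n]; c=K@(R.from_rotvec(a).as_matrix().T@(np.asarray(p,float)-o)); return c[:2]/c[2]
E
python3 - <<'E'
from h import *
np.set_printoptions(precision=1,suppress=True)
print("clear top",onz("scene",186.6,281,58),onz("top",177.6,296,58),tri((186.6,281),(177.6,296)))
print("notch end",onz("scene",225.5,283.1,46),onz("top",210.7,272.8,46),tri((225.5,283.1),(210.7,272.8)))
L=onz("scene",416.75,226.75,260);print("lens",L,proj("top",L))
print("post",onz("top",396.1,206.1,20),onz("scene",370+198/4,190+490/4,20))
print("base top view",*[onz("top",*p,14) for p in((377.8,180.2),(373.6,222.2),(413.9,227.1))])
c=[onz("scene",370+x/4,190+y/4,14) for x,y in((85,512),(180,430),(325,490),(238,570))]
print("base scene L,back,R,front",*c); 
for i in range(4):
    d=c[(i+1)%4]-c[i];print(np.linalg.norm(d),np.degrees(np.arctan2(d[1],d[0])))
print(np.mean(c,0))
E
```

```text
clear top [489.  202.7  58. ] [486.1 200.3  58. ] (array([485.8, 199.6,  60.6]), np.float64(0.05990549196543204))
notch end [543.8 129.2  46. ] [540.1 128.1  46. ] (array([540.2, 127. ,  48.5]), np.float64(1.613173389401485))
lens [ 651.3 -305.3  260. ] [409.7 196.6]
post [ 699.6 -314.7   20. ] [ 702.  -313.6   20. ]
base top view [ 768.6 -273.8   14. ] [ 661.9 -259.    14. ] [ 647.7 -356.2   14. ]
base scene L,back,R,front [ 656.3 -262.6   14. ] [ 765.9 -277.7   14. ] [ 748.3 -375.2   14. ] [ 648.1 -358.5   14. ]
110.54375241016675 -7.823177249827673
99.05980402435347 -100.18957616552424
101.59885107806957 170.57659956837549
96.26263060634969 85.09122377671903
[ 704.7 -318.5   14. ]
```

```bash
cat >> h.py <<'E'
def frame(x,y): x=np.array(x,float);y=np.array(y,float);return np.c_[x,y,np.cross(x,y)]
c,s=np.cos,np.sin
YS=np.radians(-53.25); SL0=np.c_[[c(YS),s(YS),0],[-s(YS),c(YS),0],[0,0,1]]; MID0=np.array([514.4,164.9,6.])
YR=np.radians(-8); f=np.array([c(YR),s(YR),0]);u=np.array([0,0,1.]);t=np.radians(35)
LENS=np.array([651.5,-306.5,260]); READ=LENS-180*(c(t)*f+s(t)*u)
SLX=np.cross(u,f);SLZ=-s(t)*f+c(t)*u;SL1=np.c_[SLX,np.cross(SLZ,SLX),SLZ]
ORG1=READ-SL1@[26,-3,26]
def tool(SL,b): # tool y=slide y, z=-slide z rotated b about slide y (b>0: fingers point toward +x slide)
    z=np.array([np.sin(b),0,-np.cos(b)]);y=np.array([0,1,0.]);return SL@np.c_[np.cross(y,z),y,z]
E
cat > w.py <<'E'
from h import *
np.set_printoptions(precision=0,suppress=True)
RS=R.from_rotvec([-5.68199675e-01,-3.08908150e+00,2.83900907e-03])
A=R.from_euler
C=(A('ZYZ',[1.03288,np.pi,-.1741])).inv()*RS
print("C",C.as_matrix())
print("read",READ,"org",ORG1)
d=200
G=np.array([-24,0,42.])
for sg in(1,-1):
  for p in(1.5,1.8,2.1):
    for b in np.radians([-45,-30,-15,0,15,30,45,60]):
      out=[]
      for SL,O in((SL0,MID0),(SL1,ORG1)):
        T=tool(SL,b); tcp=O+SL@G+18.7*T[:,2]; w=tcp-d*T[:,2]; q1=np.arctan2(w[1],w[0])
        M=A('ZY',[q1,p]).inv()*R.from_matrix(T)*C.inv()
        e=M.as_euler('ZYZ'); opts=[e,np.array([e[0]+np.pi,-e[1],e[2]+np.pi])]
        for o in opts:
          q4=sg*o[0];q4=(q4+.95+1.57)%(2*np.pi)-.95-1.57; q6=(o[2]+np.pi)%(2*np.pi)-np.pi
          if -.95<q4<4.09 and .21<o[1]<2.88 and abs(q6)<2.74: out.append(np.degrees([q1,q4,o[1],q6]))
          else: out.append('x')
      print(sg,p,np.degrees(b).round(),*out)
E
python3 w.py
```

```text
C [[ 0. -1.  0.]
 [ 1.  0.  0.]
 [-0.  0.  1.]]
read [ 505. -286.  157.] org [ 514. -313.  134.]
1 1.5 -45.0 [  8.  42. 113. -18.] x x x
1 1.5 -30.0 [ 11.  28. 106. -20.] x x x
1 1.5 -15.0 [ 16.  14.  99. -20.] x x x
1 1.5 0.0 [ 20.   0.  94. -17.] x [-40.  19.  65. 145.] x
1 1.5 15.0 [ 25. -15.  91. -12.] x [-44.  33.  76. 136.] x
1 1.5 30.0 [ 30. -30.  90.  -8.] x [-47.  44.  89. 133.] x
1 1.5 45.0 [ 34. -45.  91.  -5.] x [-49.  55. 101. 132.] x
1 1.5 60.0 x x [-49.  65. 113. 135.] x
1 1.8 -45.0 [  8.  39. 100. -30.] x [ -24.  -53.   45. -154.] x
1 1.8 -30.0 [ 11.  27.  91. -28.] x x x
1 1.8 -15.0 [ 16.  14.  83. -24.] x x x
1 1.8 0.0 [ 20.   0.  77. -17.] x [-40.  24.  49. 137.] x
1 1.8 15.0 [ 25. -15.  74.  -8.] x [-44.  37.  62. 126.] x
1 1.8 30.0 [ 30. -31.  75.   1.] x [-47.  46.  77. 120.] x
1 1.8 45.0 [ 34. -46.  79.   8.] x [-49.  53.  91. 118.] x
1 1.8 60.0 x x [-49.  60. 105. 119.] x
1 2.1 -45.0 [  8.  38.  86. -41.] x x x
1 2.1 -30.0 [ 11.  28.  75. -36.] x [ -29.  -45.   24. -156.] x
1 2.1 -15.0 [ 16.  15.  66. -28.] x [-35.   3.  22. 156.] x
1 2.1 0.0 [ 20.   0.  60. -
[... 780 characters left out ...]
  -0.  77. -17.] x [-40. -24.  49. 137.] x
-1 1.8 15.0 [25. 15. 74. -8.] x [-44. -37.  62. 126.] x
-1 1.8 30.0 [30. 31. 75.  1.] x [-47. -46.  77. 120.] x
-1 1.8 45.0 [34. 46. 79.  8.] x [-49. -53.  91. 118.] x
-1 1.8 60.0 [37. 61. 84. 12.] x x x
-1 2.1 -45.0 [  8. -38.  86. -41.] x [ -24.   70.   37. -131.] x
-1 2.1 -30.0 [ 11. -28.  75. -36.] x [ -29.   45.   24. -156.] x
-1 2.1 -15.0 [ 16. -15.  66. -28.] x [-35.  -3.  22. 156.] x
-1 2.1 0.0 [ 20.  -0.  60. -17.] x [-40. -33.  34. 125.] x
-1 2.1 15.0 [25. 17. 58. -2.] x [-44. -45.  49. 112.] x
-1 2.1 30.0 [30. 35. 61. 11.] x [-47. -51.  65. 107.] x
-1 2.1 45.0 [34. 50. 67. 21.] x [-49. -54.  81. 104.] x
-1 2.1 60.0 [37. 63. 76. 27.] x x x
```

```bash
cat >> h.py <<'E'
B=np.radians(15); G=np.array([-24,0,42.])
def tcp(SL,O,g=G): T=tool(SL,B); return T,O+SL@g+18.7*T[:,2]
def delta(st,T,p):
    Rn=R.from_rotvec(st["orientation"]).as_matrix()
    return np.r_[R.from_matrix(Rn.T@T).as_rotvec().round(3),(Rn.T@(np.asarray(p)-st["tool_pos"])/1000).round(4)]
E
python3 - <<'E'
from h import *
from plant import ctrl
np.set_printoptions(suppress=True)
s=ctrl.observe();T,p=tcp(SL0,MID0); print(p)
print(delta(s,R.from_rotvec(s["orientation"]).as_matrix(),[330,330,230]))
print(delta(s,T,p+[0,0,110]))
E
```

```text
[502.93605048 180.25209024  29.93718705]
[ 0.      0.      0.     -0.1911 -0.2237  0.0006]
[ 0.072  -0.255   0.563  -0.406  -0.3019  0.0907]
```

```bash
python3 -m creep '[0,0,0,-0.032,-0.037,0,0, 0,0,0,-0.064,-0.075,0,0, 0,0,0,-0.096,-0.112,0,0, 0,0,0,-0.127,-0.149,0,0, 0,0,0,-0.159,-0.186,0,0, 0.012,-0.043,0.094,-0.191,-0.224,0.0,0, 0.024,-0.085,0.188,-0.227,-0.237,0.015,0, 0.036,-0.128,0.282,-0.263,-0.25,0.03,0, 0.048,-0.17,0.375,-0.299,-0.263,0.045,0, 0.06,-0.213,0.469,-0.335,-0.276,0.06,0, 0.072,-0.255,0.563,-0.371,-0.289,0.075,0, 0.072,-0.255,0.563,-0.406,-0.302,0.09,0]'
python3 -m creep '[0,0,0,0,0,0,0]'
python3 - <<'E'
from plant import ctrl,camera
from h import *
s=ctrl.observe();print(s["qpos"]);T,p=tcp(SL0,MID0);print(delta(s,T,p+[0,0,110]))
a=camera("scene")["frame"][:,:,::-1];b=camera("top")["frame"][:,:,::-1]
r=lambda im,x,y,w,h:cv2.resize(im[y:y+h,x:x+w],(400,300),interpolation=cv2.INTER_CUBIC)
cv2.imwrite("pics/a1.png",np.hstack([r(a,127,205,160,120),r(b,114,215,160,120)]))
E
```

```text
clock: 1.3
tool_pos: [503.6, 180.1, 140.0]
orientation: [1.302, 2.594, -0.17]
force: [-0.3, -1.0, 0.3]
opening: 85.8
gripper_force: 0.0
clock: 1.4
tool_pos: [503.9, 178.0, 138.8]
orientation: [1.307, 2.594, -0.174]
force: [-0.2, 0.4, -0.4]
opening: 85.8
gripper_force: 0.0
[ 0.24207631  0.05834363  1.96480176 -0.28071854  1.03560541 -0.26139892]
[-0.003  -0.001  -0.004   0.002   0.0005 -0.0017]
```

View pics/a1.png

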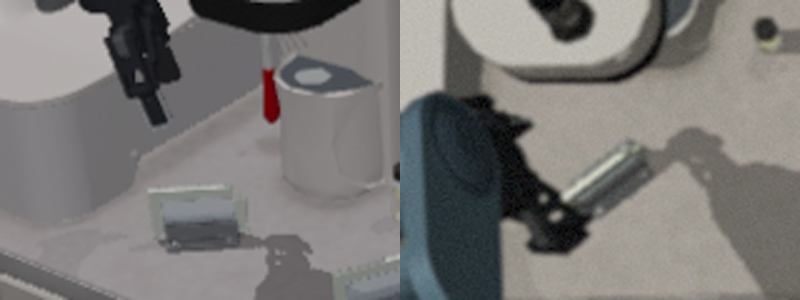

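The gripper hovers over the clear end, leaning the intended way; the slide is undisturbed. Next I check the final wrist configuration using the observed 115 mm shoulder offset.

Run:
```python
from h import *
np.set_printoptions(precision=0,suppress=True)
A=R.from_euler; C=R.from_matrix([[0,-1,0],[1,0,0],[0,0,1]])
for b in np.radians([-45,-30,-15,0,15,30]):
  for n,SL,O in(("g",SL0,MID0),("end",SL1,ORG1)):
    T=tool(SL,b);w=O+SL@G+(18.7-200)*T[:,2];q1=np.arctan2(w[1],w[0])-np.arcsin(115/np.hypot(*w[:2]))
    for p in(1.6,1.8,2.0,2.2):
      e=(A('ZY',[q1,p]).inv()*R.from_matrix(T)*C.inv()).as_euler('ZYZ')
      print(np.degrees(b).round(),n,p,w,np.degrees([q1,*e]))
```

```text
-45.0 g 1.6 [577.  81. 176.] [ -3.  37. 116. -32.]
-45.0 g 1.8 [577.  81. 176.] [ -3.  34. 106. -39.]
-45.0 g 2.0 [577.  81. 176.] [ -3.  33.  97. -46.]
-45.0 g 2.2 [577.  81. 176.] [ -3.  33.  87. -52.]
-45.0 end 1.6 [ 432. -197.  273.] [ -38.  -36.   44. -179.]
-45.0 end 1.8 [ 432. -197.  273.] [ -38.  -45.   35. -168.]
-45.0 end 2.0 [ 432. -197.  273.] [ -38.  -60.   28. -150.]
-45.0 end 2.2 [ 432. -197.  273.] [ -38.  -83.   24. -125.]
-30.0 g 1.6 [554. 111. 205.] [ -0.  25. 106. -34.]
-30.0 g 1.8 [554. 111. 205.] [ -0.  24.  96. -39.]
-30.0 g 2.0 [554. 111. 205.] [ -0.  24.  85. -43.]
-30.0 g 2.2 [554. 111. 205.] [ -0.  24.  75. -48.]
-30.0 end 1.6 [ 410. -232.  297.] [-44. -10.  44. 158.]
-30.0 end 1.8 [ 410. -232.  297.] [-44. -12.  33. 162.]
-30.0 end 2.0 [ 410. -232.  297.] [-44. -18.  22. 168.]
-30.0 end 2.2 [ 410. -232.  297.] [ -44.  -36.   12. -174.]
-15.0 g 1.6 [528. 147. 223.] [  3.  13.  97. -33.]
-15.0 g 1.8 [528. 147. 223.] [  3.  13.  85. -35.]
-15.0 g 2.0 [528. 147. 223.] [  3.  13.  74. -38.]
-15.0 g 2.2 [528. 147. 223.] [  3.  14.  63. -41.]
-15.0 end 1.6 [ 394.
[... 755 characters left out ...]
 60. -17.]
15.0 g 2.2 [472. 222. 223.] [ 12. -18.  49. -13.]
15.0 end 1.6 [ 381. -366.  312.] [-56.  37.  79. 122.]
15.0 end 1.8 [ 381. -366.  312.] [-56.  39.  70. 115.]
15.0 end 2.0 [ 381. -366.  312.] [-56.  42.  61. 107.]
15.0 end 2.2 [ 381. -366.  312.] [-56.  47.  53.  97.]
30.0 g 1.6 [446. 257. 205.] [ 17. -29.  79. -16.]
30.0 g 1.8 [446. 257. 205.] [ 17. -30.  69. -11.]
30.0 g 2.0 [446. 257. 205.] [ 17. -33.  59.  -4.]
30.0 g 2.2 [446. 257. 205.] [ 17. -38.  50.   4.]
30.0 end 1.6 [ 385. -411.  297.] [-59.  45.  93. 120.]
30.0 end 1.8 [ 385. -411.  297.] [-59.  45.  85. 112.]
30.0 end 2.0 [ 385. -411.  297.] [-59.  46.  77. 104.]
30.0 end 2.2 [ 385. -411.  297.] [-59.  49.  69.  95.]
```

```bash
python3 -m creep '[0,0,0,0.006,0,0.021,0, 0,0,0,0.012,0,0.042,0, 0,0,0,0.018,0,0.063,0, 0,0,0,0.024,0.0005,0.084,0, 0,0,0,0.028,0.0005,0.098,0, 0,0,0,0.030,0.0005,0.105,0, 0,0,0,0.030,0.0005,0.105,0]' 20
python3 -m creep '[0,0,0,0,0,0,120,0,0,0,0,0,0,160,0,0,0,0,0,0,190,0,0,0,0,0,0,205,0,0,0,0,0,0,205]' 20
python3 - <<'E'
from plant import ctrl,camera
from h import *
s=ctrl.observe();T,p=tcp(SL0,MID0);print(delta(s,T,p),s["force"]@T,s["opening"])
a=camera("scene")["frame"][:,:,::-1];b=camera("top")["frame"][:,:,::-1]
r=lambda im,x,y,w,h:cv2.resize(im[y:y+h,x:x+w],(400,300),interpolation=cv2.INTER_CUBIC)
cv2.imwrite("pics/a2.png",np.hstack([r(a,167,245,80,60),r(b,154,255,80,60)]))
E
```

```text
clock: 2.2
tool_pos: [502.1, 183.0, 31.6]
orientation: [1.301, 2.595, -0.17]
force: [-0.5, -0.0, 0.7]
opening: 85.6
gripper_force: 0.0
clock: 2.7
tool_pos: [502.9, 182.7, 32.4]
orientation: [1.302, 2.594, -0.168]
force: [0.9, 0.1, 0.5]
opening: 16.9
gripper_force: 0.0
[ 0.002  -0.     -0.001  -0.0012 -0.0015  0.0029] [-0.58288343  0.75206523 -0.31040915] 16.89239075443104
```

View pics/a2.png

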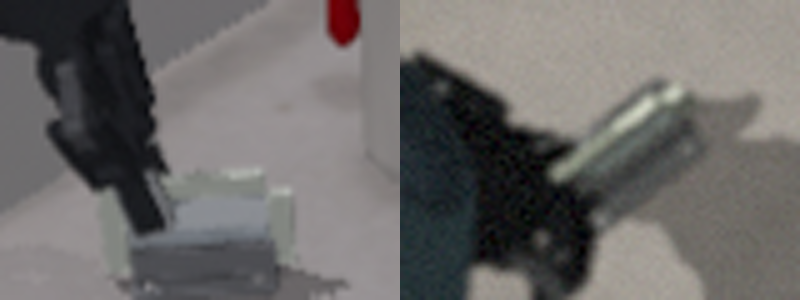

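The fingers straddle the clear end, 17 mm apart, with the pads above the cheeks and the notch free. Now I close gently and watch the side force.

```bash
python3 -m creep '[0,0,0,-0.001,-0.001,0.002,222,0,0,0,-0.001,-0.001,0.002,225,0,0,0,-0.001,-0.001,0.002,228,0,0,0,-0.001,-0.001,0.002,228]' 20
python3 -m creep '[0,0,0,0,0,0,255,0,0,0,0,0,0,255,0,0,0,0,0,0,255]' 20
python3 - <<'E'
from plant import ctrl
from h import *
s=ctrl.observe();T,p=tcp(SL0,MID0);print(delta(s,T,p),s["force"]@T,s["opening"])
E
```

```text
clock: 3.2
tool_pos: [502.8, 180.9, 30.4]
orientation: [1.302, 2.594, -0.168]
force: [-0.2, -0.2, -0.3]
opening: 9.6
gripper_force: 0.0
clock: 3.5
tool_pos: [502.8, 180.9, 30.4]
orientation: [1.302, 2.594, -0.168]
force: [0.3, 1.0, -0.3]
opening: 5.5
gripper_force: 22.8
[ 0.002  -0.     -0.001  -0.0004 -0.0003  0.0006] [0.64048074 0.82145777 0.14828234] 5.542234519485387
```

```bash
python3 -m creep '[0,0,0,0,0,0,255,0,0,0,-0.001,0,-0.004,255,0,0,0,-0.003,0,-0.01,255,0,0,0,-0.006,0,-0.022,255,0,0,0,-0.012,0,-0.045,255,0,0,0,-0.02,0,-0.075,255,0,0,0,-0.029,0,-0.109,255,0,0,0,-0.035,0,-0.132,255,0,0,0,-0.039,0,-0.147,255,0,0,0,-0.041,0,-0.154,255,0,0,0,-0.041,0,-0.154,255]' 45
python3 - <<'E'
from plant import ctrl,camera
from h import *
np.set_printoptions(suppress=True,precision=4)
s=ctrl.observe();print(s["qpos"])
T0=R.from_rotvec(s["orientation"]).as_matrix();T1,p1=tcp(SL1,ORG1);print("goal",p1)
# hand-over plan: first unwind about world z, -225 deg, via world yaw then tilt
tool_yaw=lambda a:R.from_rotvec([0,0,np.radians(a)]).as_matrix()@tool(SL0,B)
for a,p in((-75,[560,20,185]),(-150,[500,-160,195]),(-224.75,[470,-300,200])):
    print(a,delta(s,tool_yaw(a),p)); s=dict(orientation=R.from_matrix(tool_yaw(a)).as_rotvec(),tool_pos=np.array(p))
print("end",delta(s,T1,p1))
a=camera("scene")["frame"][:,:,::-1];b=camera("top")["frame"][:,:,::-1]
r=lambda im,x,y,w,h:cv2.resize(im[y:y+h,x:x+w],(400,300),interpolation=cv2.INTER_CUBIC)
cv2.imwrite("pics/a3.png",np.hstack([r(a,137,195,120,90),r(b,134,225,120,90)]))
E
```

```text
clock: 4.6
tool_pos: [502.6, 180.9, 190.5]
orientation: [1.301, 2.593, -0.167]
force: [0.4, 0.8, -0.8]
opening: 5.1
gripper_force: 47.7
[ 0.2478 -0.014   1.9348 -0.2664  1.1298 -0.2895]
goal [ 497.9406 -330.5225  153.3458]
-75 [ 0.341  -0.002   1.263  -0.1563 -0.0502  0.0475]
-150 [ 0.339   0.      1.264  -0.175   0.0643  0.0365]
-224.75 [ 0.338   0.      1.26    0.0255  0.1405 -0.012 ]
end [ 0.59   -0.     -0.158   0.0375 -0.0319  0.0382]
```

View pics/a3.png

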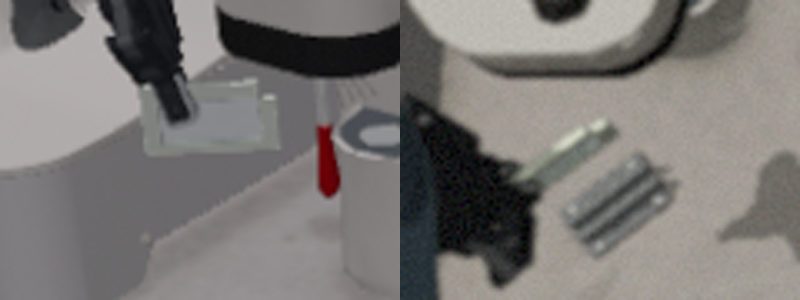

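The slide is held level and firmly, and the stand is empty. Next comes the long unwind (−225° about vertical), carried between the bench devices and the robot.

Run:
```python
from plant import ctrl
from h import *
np.set_printoptions(suppress=True,precision=4)
s=ctrl.observe()
tool_yaw=lambda a:R.from_rotvec([0,0,np.radians(a)]).as_matrix()@tool(SL0,B)
for a,p in((-75,[480,20,200]),(-150,[460,-160,200])):
    print(a,delta(s,tool_yaw(a),p)); s=dict(orientation=R.from_matrix(tool_yaw(a)).as_rotvec(),tool_pos=np.array(p))
```

```text
-75 [ 0.338  -0.001   1.264  -0.1149 -0.1134  0.0187]
-150 [ 0.339   0.      1.264  -0.1485  0.0957  0.0398]
```

```bash
python3 -m creep '[0.034,0,0.126,-0.012,-0.011,0.002,255, 0.068,0,0.253,-0.023,-0.023,0.004,255, 0.101,0,0.379,-0.035,-0.034,0.006,255, 0.135,0,0.506,-0.046,-0.045,0.008,255, 0.169,0,0.632,-0.058,-0.057,0.01,255, 0.203,0,0.758,-0.069,-0.068,0.011,255, 0.237,0,0.885,-0.081,-0.079,0.013,255, 0.27,0,1.011,-0.092,-0.091,0.015,255, 0.304,0,1.138,-0.103,-0.102,0.017,255, 0.338,0,1.264,-0.115,-0.113,0.019,255, 0.338,0,1.264,-0.115,-0.113,0.019,255, 0.338,0,1.264,-0.115,-0.113,0.019,255]'
python3 - <<'E'
from plant import ctrl
from h import *
np.set_printoptions(suppress=True,precision=4)
s=ctrl.observe();print(s["qpos"])
tool_yaw=lambda a:R.from_rotvec([0,0,np.radians(a)]).as_matrix()@tool(SL0,B)
for a,p in((-75,[480,20,200]),(-150,[460,-160,200])): print(a,delta(s,tool_yaw(a),p))
E
```

```text
clock: 5.9
tool_pos: [480.6, 20.3, 199.7]
orientation: [2.706, 1.315, -0.355]
force: [-0.2, 0.5, -0.4]
opening: 5.1
gripper_force: 47.7
[-0.0793 -0.0049  1.9078 -0.2187  1.3909  0.6426]
-75 [-0.001  -0.001   0.002  -0.0007 -0.0003 -0.0002]
-150 [ 0.337  -0.      1.266  -0.1494  0.0953  0.0393]
```

```bash
python3 -m creep '[0.034,0,0.126,-0.015,0.01,0.004,255, 0.068,0,0.253,-0.03,0.019,0.008,255, 0.101,0,0.379,-0.045,0.029,0.012,255, 0.135,0,0.506,-0.06,0.038,0.016,255, 0.169,0,0.632,-0.075,0.048,0.02,255, 0.203,0,0.758,-0.09,0.057,0.024,255, 0.237,0,0.885,-0.105,0.067,0.028,255, 0.27,0,1.011,-0.12,0.076,0.031,255, 0.304,0,1.138,-0.134,0.086,0.035,255, 0.338,0,1.265,-0.149,0.095,0.039,255, 0.338,0,1.265,-0.149,0.095,0.039,255, 0.338,0,1.265,-0.149,0.095,0.039,255]'
python3 - <<'E'
from plant import ctrl
from h import *
np.set_printoptions(suppress=True,precision=4)
s=ctrl.observe();print(s["qpos"])
tool_yaw=lambda a:R.from_rotvec([0,0,np.radians(a)]).as_matrix()@tool(SL0,B)
T1,p1=tcp(SL1,ORG1)
print(delta(s,tool_yaw(-224.75),[430,-310,200]))
s=dict(orientation=R.from_matrix(tool_yaw(-224.75)).as_rotvec(),tool_pos=np.array([430,-310,200]));print(delta(s,T1,p1))
E
```

```text
clock: 7.1
tool_pos: [460.4, -158.7, 200.9]
orientation: [-3.0, 0.613, 0.393]
force: [-0.5, -0.1, -0.7]
opening: 4.8
gripper_force: 47.7
[-0.5467  0.0566  1.8426 -0.0349  1.5013  1.434 ]
[ 0.336   0.001   1.263   0.0305  0.1511 -0.0075]
[ 0.59   -0.     -0.158   0.0226 -0.0701  0.0423]
```

```bash
python3 -m creep '[0.034,0,0.126,0.003,0.015,-0.001,255, 0.068,0,0.253,0.006,0.03,-0.002,255, 0.101,0,0.379,0.009,0.045,-0.002,255, 0.135,0,0.505,0.012,0.06,-0.003,255, 0.168,0,0.632,0.015,0.076,-0.004,255, 0.202,0,0.758,0.018,0.091,-0.005,255, 0.235,0,0.884,0.021,0.106,-0.005,255, 0.269,0,1.01,0.024,0.121,-0.006,255, 0.302,0,1.137,0.027,0.136,-0.007,255, 0.336,0,1.263,0.03,0.151,-0.008,255, 0.336,0,1.263,0.03,0.151,-0.008,255, 0.336,0,1.263,0.03,0.151,-0.008,255]'
python3 - <<'E'
from plant import ctrl
from h import *
np.set_printoptions(suppress=True,precision=4)
s=ctrl.observe();print(s["qpos"])
T1,p1=tcp(SL1,ORG1)
print(delta(s,T1,p1))
E
```

```text
clock: 8.3
tool_pos: [429.8, -309.2, 201.1]
orientation: [-1.927, 2.211, 0.254]
force: [0.1, 0.3, -0.3]
opening: 4.7
gripper_force: 47.7
[-0.9287  0.082   1.8156  0.1851  1.4347  2.3075]
[ 0.59    0.001  -0.156   0.0237 -0.0704  0.0431]
```

```bash
python3 -m creep '[0.074,0,-0.02,0.003,-0.009,0.005,255, 0.148,0,-0.039,0.006,-0.018,0.011,255, 0.221,0,-0.059,0.009,-0.026,0.016,255, 0.295,0,-0.078,0.012,-0.035,0.022,255, 0.369,0,-0.098,0.015,-0.044,0.027,255, 0.443,0,-0.117,0.018,-0.053,0.032,255, 0.516,0,-0.137,0.021,-0.062,0.038,255, 0.59,0,-0.156,0.024,-0.07,0.043,255, 0.59,0,-0.156,0.024,-0.07,0.043,255, 0.59,0,-0.156,0.024,-0.07,0.043,255, 0.59,0,-0.156,0.024,-0.07,0.043,255]'
python3 - <<'E'
from plant import ctrl,camera
from h import *
np.set_printoptions(suppress=True,precision=4)
s=ctrl.observe();print(s["qpos"])
T1,p1=tcp(SL1,ORG1)
print(delta(s,T1,p1))
for n,P in(("label",[26,-3,26]),("notchtop",[34,0,52]),("notch low",[46,0,40]),("cleartop",[-46,0,52]),("clearbot",[-46,0,0]),("notchbot",[46,0,0])):
    q=ORG1+SL1@P;print(n,proj("scene",q),proj("top",q))
a=camera("scene")["frame"][:,:,::-1];b=camera("top")["frame"][:,:,::-1]
cv2.imwrite("pics/s9.png",a);cv2.imwrite("pics/t9.png",b)
r=lambda im,x,y,w,h:cv2.resize(im[y:y+h,x:x+w],(400,300),interpolation=cv2.INTER_CUBIC)
cv2.imwrite("pics/a4.png",np.hstack([r(a,340,190,120,90),r(b,340,190,120,90)]))
E
```

```text
clock: 9.4
tool_pos: [497.6, -332.1, 154.5]
orientation: [-1.733, 1.838, -0.384]
force: [0.4, 0.6, -0.1]
opening: 5.1
gripper_force: 47.7
[-1.045   0.0894  1.9924  0.7632  1.0359  1.7597]
[-0.     -0.002  -0.001  -0.0013  0.0006  0.0013]
label [375.6207 299.7171] [396.259  277.1981]
notchtop [367.7058 293.6396] [392.9999 283.6119]
notch low [364.3585 294.3476] [386.9433 280.3137]
cleartop [403.6436 308.1317] [431.5708 288.2293]
clearbot [409.9837 319.7639] [428.5642 277.0437]
notchbot [370.1154 303.2794] [386.0328 271.9767]
```

View pics/a4.png

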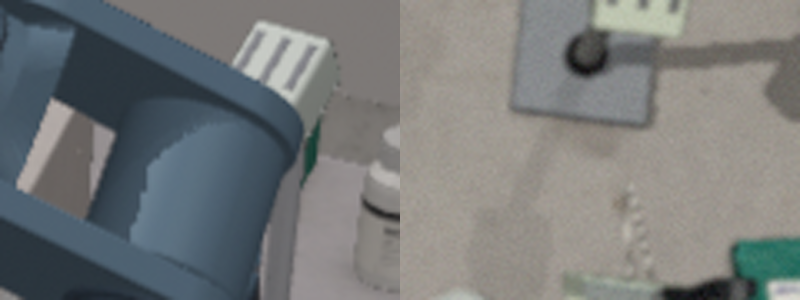

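The arm hides the slide from the scene camera; the top view shows its edge at about (386–430, 275). I'll crop there.

Run:
```python
import cv2
b=cv2.imread("pics/t9.png");x,y=365,250
o=cv2.resize(b[y:y+60,x:x+80],(800,600),interpolation=cv2.INTER_CUBIC)
cv2.imwrite("pics/a5.png",o)
```

```text
(no output)
```

View pics/a5.png

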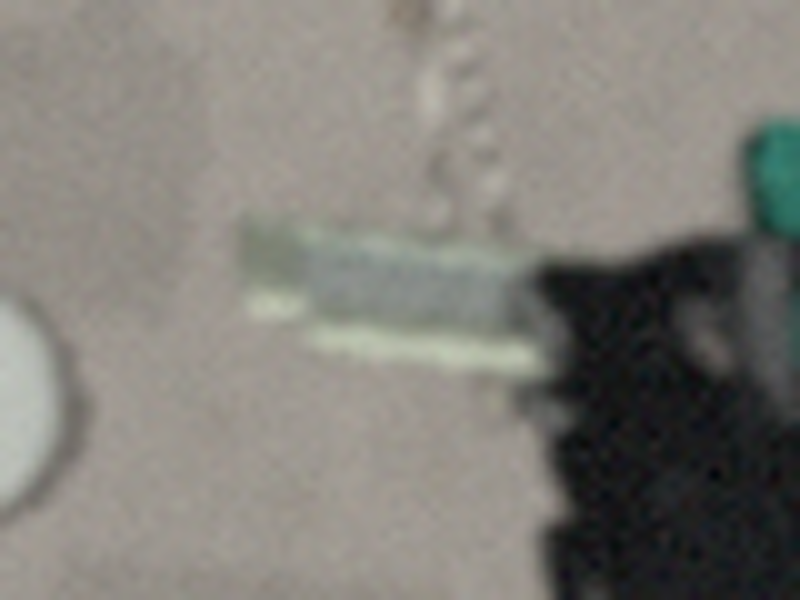

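Run:
```python
from plant import ctrl
from h import *
np.set_printoptions(suppress=True,precision=1)
s=ctrl.observe();T=R.from_rotvec(s["orientation"]).as_matrix()
SL=T@tool(np.eye(3),B).T; O=s["tool_pos"]-18.7*T[:,2]-SL@G
for n,px,y in(("botnotch 46,-3,0",(245,215),-3),("notchlow 46,*,40",(245,300),0),("step 34,0,52",(308,335),0),("step34,0,40",(308,310),0)):
    o,d=ray("top",365+px[0]/10-.05,250+px[1]/10-.05); n_=SL[:,1]; k=((O+SL@[0,y,0]-o)@n_)/(d@n_); print(n,SL.T@(o+k*d-O))
# same camera check of tcp-free: initial top-view estimate of slide middle x (along slide) 
print(SL0.T@(np.array([513.1,164.2,6])-MID0))
```

```text
botnotch 46,-3,0 [41.3 -3.   2.3]
notchlow 46,*,40 [42.6  0.  37.4]
step 34,0,52 [30.2  0.  50.2]
step34,0,40 [29.5  0.  38.5]
[-0.2 -1.5  0. ]
```

The slide sits about 4 mm further to the clear end in the grip than assumed; tilt and yaw match. I'll correct that and settle.

```bash
python3 -m creep '[0,0,0,-0.0027,0.0003,0.0007,255,0,0,0,-0.0054,0.0006,0.0014,255,0,0,0,-0.0054,0.0006,0.0014,255,0,0,0,-0.0054,0.0006,0.0014,255,0,0,0,-0.0054,0.0006,0.0014,255,0,0,0,-0.0054,0.0006,0.0014,255]'
python3 - <<'E'
from plant import ctrl,camera
from h import *
s=ctrl.observe();T1,p1=tcp(SL1,ORG1);print(delta(s,T1,p1),abs(s["joint_vel"]).max())
b=camera("top")["frame"][:,:,::-1]; cv2.imwrite("pics/a6.png",cv2.resize(b[250:310,365:445],(800,600),interpolation=cv2.INTER_CUBIC))
E
```

```text
clock: 10.1
tool_pos: [497.3, -326.8, 153.3]
orientation: [-1.73, 1.84, -0.384]
force: [0.5, 0.6, -0.3]
opening: 5.1
gripper_force: 47.7
[-0.001  -0.002  -0.004   0.0036 -0.001  -0.0003] 0.0009042259141900236
```

View pics/a6.png

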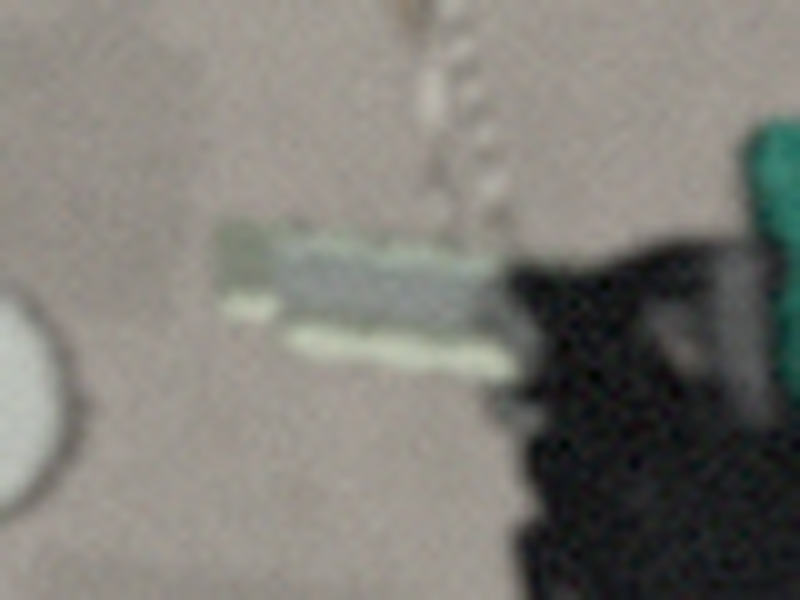

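The notched end is now at (386.7, 272–280), and the predicted position is (386–387, 272–280). The slide is steady with the label uncovered, so I'm handing in.

```bash
python3 -c "
from plant import ctrl
print(ctrl.finish_job())"
```

```text
the job is handed in; nothing more can be done
None
```

I handed the job in with the notched slide held steady by its clear end at the read point, label squarely facing the lens. It took about 10 s of robot time; the last top view put it within about 1–2 mm sideways, while the 18 cm distance rests on the arm's own pose reading because the arm hid the slide from the scene camera.

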